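# Rehouse the office stamps in the flagged rack

## Task

Move the four coloured stamps from the wooden tray to the grey rack, so that each stands upright and square on the floor of the bay whose paper flag has its colour. Keep them upright, set them down gently without dropping them (either way round will do), and leave the grey stamp already in the rack where it is.

Things in the scene. Friction and masses are not known exactly. Their poses are not given: they have to be found in the camera images.
- stamp_red_mid (a point): Stamp with a red cap: loose upright block 66 mm tall, 0.1 kg, rigid. Point: its centre, 33 mm above its underside. Cap (from 18 mm above the underside to the top) and black foot are 30 mm along own x, 46 mm along own y; the frame between is 5 mm narrower; z up. Starts in the wooden tray, in a row along y, 70 mm from the next, each turned up to 7 degrees in its bay.
- stamp_blue_mid (a point): Stamp with a blue cap: loose upright block 66 mm tall, 0.1 kg, rigid. Point: its centre, 33 mm above its underside. Cap (from 18 mm above the underside to the top) and black foot are 30 mm along own x, 46 mm along own y; the frame between is 5 mm narrower; z up. Starts in the wooden tray, in a row along y, 70 mm from the next, each turned up to 7 degrees in its bay.
- stamp_green_mid (a point): Stamp with a green cap: loose upright block 66 mm tall, 0.1 kg, rigid. Point: its centre, 33 mm above its underside. Cap (from 18 mm above the underside to the top) and black foot are 30 mm along own x, 46 mm along own y; the frame between is 5 mm narrower; z up. Starts in the wooden tray, in a row along y, 70 mm from the next, each turned up to 7 degrees in its bay.
- stamp_yellow_mid (a point): Stamp with a yellow cap: loose upright block 66 mm tall, 0.1 kg, rigid. Point: its centre, 33 mm above its underside. Cap (from 18 mm above the underside to the top) and black foot are 30 mm along own x, 46 mm along own y; the frame between is 5 mm narrower; z up. Starts in the wooden tray, in a row along y, 70 mm from the next, each turned up to 7 degrees in its bay.
- bay_red (a point): The empty bay of the grey rack marked by the red flag. Point: centre of the bay's floor, 4 mm above the desk; axes as the rack's. Inside 50 mm along x by 66 mm along y, walls 4 mm thick, 8 mm high above the floor. The flag, flat paper of 16 x 38 mm, lies on the rack's ledge 40 mm from this point towards -x.
- bay_blue (a point): The empty bay of the grey rack marked by the blue flag. Point: centre of the bay's floor, 4 mm above the desk; axes as the rack's. Inside 50 mm along x by 66 mm along y, walls 4 mm thick, 8 mm high above the floor. The flag, flat paper of 16 x 38 mm, lies on the rack's ledge 40 mm from this point towards -x.
- bay_green (a point): The empty bay of the grey rack marked by the green flag. Point: centre of the bay's floor, 4 mm above the desk; axes as the rack's. Inside 50 mm along x by 66 mm along y, walls 4 mm thick, 8 mm high above the floor. The flag, flat paper of 16 x 38 mm, lies on the rack's ledge 40 mm from this point towards -x.
- bay_yellow (a point): The empty bay of the grey rack marked by the yellow flag. Point: centre of the bay's floor, 4 mm above the desk; axes as the rack's. Inside 50 mm along x by 66 mm along y, walls 4 mm thick, 8 mm high above the floor. The flag, flat paper of 16 x 38 mm, lies on the rack's ledge 40 mm from this point towards -x.
- rack: Grey rack, fixed: five bays in a row along y, 70 mm apart, rim 12 mm above the desk, flag ledge along its -x side; 354 mm along y, x from -51 to +29 mm. Origin on the desk under the middle bay, z up. The fixed wooden tray has four such bays (floor 4 mm, rim 12 mm above the desk), no ledge. One of the two stands nearer the robot, the other beyond.
- stamp_grey_mid (a point): Fifth stamp, grey cap, same size, loose, already in its own bay of the grey rack (white flag). It stays there. Point: its centre, 33 mm above its underside.
Mind the look-alikes: they are no part of the job. Several things look just like the part that bears stamp_green_mid: the one meant starts farthest to the robot's left. Leave any purple look-alike of the part that bears stamp_grey_mid alone.

How it is judged (in metres and radians):
At the end, for the whole second after the job is handed in: Each coloured stamp stands in the bay flagged in its colour: within 16 mm of the bay's centre in plan, 29-37 mm (centre) above its floor, upright to 0.08 rad, square to 0.3 rad, at rest. The grey stamp is upright to 0.08 rad, at rest, within 12 mm of its start (horizontal distance between stamp_red_mid and bay_red below 0.016 m and z of stamp_red_mid in the frame of bay_red between 0.029 and 0.037 m and angle between each of stamp_red_mid, stamp_blue_mid, stamp_green_mid, stamp_yellow_mid, stamp_grey_mid's own z axis and vertical below 0.08 rad and angle between the x axis of stamp_red_mid and the x axis of bay_red, either way round below 0.3 rad and linear speed of each of stamp_red, stamp_blue, stamp_green, stamp_yellow, stamp_grey below 0.01 m/s and angular speed of each of stamp_red, stamp_blue, stamp_green, stamp_yellow below 0.1 rad/s and horizontal distance between stamp_blue_mid and bay_blue below 0.016 m and z of stamp_blue_mid in the frame of bay_blue between 0.029 and 0.037 m and angle between the x axis of stamp_blue_mid and the x axis of bay_blue, either way round below 0.3 rad and horizontal distance between stamp_green_mid and bay_green below 0.016 m and z of stamp_green_mid in the frame of bay_green between 0.029 and 0.037 m and angle between the x axis of stamp_green_mid and the x axis of bay_green, either way round below 0.3 rad and horizontal distance between stamp_yellow_mid and bay_yellow below 0.016 m and z of stamp_yellow_mid in the frame of bay_yellow between 0.029 and 0.037 m and angle between the x axis of stamp_yellow_mid and the x axis of bay_yellow, either way round below 0.3 rad and distance of stamp_grey_mid from where it was at the start of the episode below 0.012 m); the robot touches nothing.
It fails at once if a coloured stamp is dropped or thrown (moves faster than 0.6 m/s while the fingers do not hold it) ((linear speed of stamp_red above 0.6 m/s and contact force between the fingers and stamp_red below 0.05 N) or (linear speed of stamp_blue above 0.6 m/s and contact force between the fingers and stamp_blue below 0.05 N) or (linear speed of stamp_green above 0.6 m/s and contact force between the fingers and stamp_green below 0.05 N) or (linear speed of stamp_yellow above 0.6 m/s and contact force between the fingers and stamp_yellow below 0.05 N)).
It fails at once if a coloured stamp is tipped more than 0.8 rad from upright (angle between any of stamp_red_mid, stamp_blue_mid, stamp_green_mid, stamp_yellow_mid's own z axis and vertical above 0.8 rad).
It fails at once if the grey stamp is knocked or moved out of its place (more than 20 mm, or tilted more than 0.3 rad) (distance of stamp_grey_mid from where it was at the start of the episode above 0.02 m or angle between stamp_grey_mid's own z axis and vertical above 0.3 rad).
It also fails if it takes over 88 s, if anything falls off the work surface, if the arm or the gripper's body presses on something with over 40 N, if the wrist force passes 120 N, or if a joint passes its speed limit or range.

## Robot

A 6-joint arm with a two-finger parallel gripper is mounted at the origin on the work surface. World frame = base frame: x ahead of the robot, y to its left, z up, the work surface at z = 0. Lengths are in m, angles in degrees, forces in N, time in s.
With the tool pointing down it reaches from about 0.275 to 0.75 m from the base axis. Payload 10.2 kg.
Tool frame: the origin (TCP) lies midway between the tips of the shut fingers; the grasp point (between the pads) lies 19 mm behind it; z points along the fingers, y is the line along which they close (so a half turn about z gives the same grasp; the last joint's range is limited). The gripper opens to 85 mm and grips with 20 to 120 N. Pads are 22 mm wide; open, the fingers measure 114 mm over their backs; the gripper's body (76 mm by 85 mm) begins 54 mm behind the grasp point. The pads swing forward as they close: fully open they stand 13 mm farther back than shut.
Start: joints at [-83.675, 17.928, 85.812, -0, 76.261, -12.8], TCP at [0.172, -0.496, 0.231] pointing down, gripper open.
Joint ranges: [-168.41, 168.41], [-55.51, 124.54], [10.69, 146.95], [-70.63, 250.63], [1, 178], [-165.06, 165.06]. Speed limits (degrees/s): [136.94, 136.94, 172.46, 180, 180, 180].

## Interface

Orientations are given as a 3x3 rotation matrix whose columns are the frame's x, y, z axes.
In Python, from cell import * gives the robot as it stands.
- The arm moves only by the tool apply_moves, never from a script. Its argument "series" is a list of rows, each a list of 5 numbers: the shift along the tool's x, y, z in cm, then the turn about the tool's z in rad, then the finger opening in cm, from 0 to 8.54. A call has 1 to 5 rows; each row is the pose to reach, as a shift and turn from the pose commanded when the call began, along the tool's axes at that moment; what a row does not reach only later rows make up. A row lasts 1/10 s, in which the tool goes at most 50 mm and 8.59 degrees, less where a joint would pass 70% of its speed; a pose out of reach is approached as far as the arm can. A call with a gripper value outside its range is refused whole. The fingers move at their own pace and stop on an object; "grip_force" is the grip in N (left out, the last holds). Time passes only in rows, so rows that repeat a pose let the fingers close. It gives the time, the measured TCP pose, the force, the opening and the grip force at its end, in the units of the state.
- get_state(): the state, without advancing time (a new reading comes with each control period).
- read_camera(name): name is "side" or "top"; returns (picture, depth): 480x640x3 uint8, red, green, blue; 480x640 float32, m along the optical axis (not along the pixel's ray), 0 where there is no reading.
- camera_model(name): a dict with "fovy" (degrees; the focal length in pixels is half the picture's height over the tangent of half this angle, whatever the lens; pixels are square), "cx", "cy" (the principal point, pixels), "k1" (the pictures are not rectified: a ray, as slopes to the right and down, at radius r is drawn at 1 + k1 r^2 times it, then the intrinsics apply), "rvec" (rotation vector, rad) and "tvec" (3), from world to camera coordinates, as OpenCV has them. Camera axes: x right, y down, z forward; pixel columns grow to the right and rows downward; lengths in m; the calibration is good to about 2 mm. A picture is of the moment at which its call begins. camera_model takes no time and is no camera call.
- sign_off(): hands the job in; it is judged then, once.
The state is a dict: "clock": time; "joint_pos": joint angles; "qd": joint speeds; "joint_torque": joint torques, N m; "ee_pos": TCP position; "ee_rot": TCP orientation; "wrist_force": force on the tool from outside, world axes, zero at the start; "ft_torque": the same for the moment, N m; "opening": opening from 0.0 (shut) to 1.0 (fully open); "finger_force": force on a finger pad.
Only numpy, scipy, OpenCV 4.12 (cv2) and the standard library are available. Lean on these libraries where they do the work, as an engineer would, in place of code of your own. Each camera call takes 0.05 s, during which the arm holds its last target. There are 200 camera calls.

## Working session

There is one attempt and no reset: what is moved stays moved. The work goes in short steps, Python scripts to look and compute and a tool call to move; the robot and the scene stay as the last step left them, time stands still between calls to the robot, and variables do not carry over. Pictures are saved under pics/ and viewed, at most 14 in all, crops included, and the job is handed in when it is done.

Besides the shell and the picture viewer there is one more tool, called after "Call:" as name([rows], argument=value, ...), one row to a line, values as JSON. apply_moves: Moves the arm, as the interface text tells. Its arguments: {"type":"object","properties":{"series":{"type":"array","items":{"type":"array","items":{"type":"number"}}},"grip_force":{"type":"number"}},"required":["series"]}

```bash
mkdir -p pics; ls; python3 - <<'E'
from cell import *
import cv2
s=get_state(); print(s['clock'],s['ee_pos'],s['ee_rot'],s['opening'])
for n in ('top','side'):
    p,d=read_camera(n); cv2.imwrite(f'pics/{n}0.png',p[:,:,::-1]); 
    import numpy as np; np.save(f'pics/{n}0.npy',d); print(camera_model(n))
E
```

```text
pics
0.0 [ 0.17195594 -0.4957616   0.23074397] [[ 9.44792825e-01  3.27668259e-01 -1.71396265e-04]
 [ 3.27668206e-01 -9.44792011e-01  1.26565131e-03]
 [ 2.52779940e-04 -1.25193939e-03 -9.99999184e-01]] 1.0058093287965162
{'fovy': 45.977991832344514, 'cx': 316.46525328549694, 'cy': 235.0261943090078, 'k1': 0.04701148193310229, 'rvec': array([ 1.96990812, -2.25343273,  0.23237792]), 'tvec': array([0.04134147, 0.49950506, 0.71520881])}
{'fovy': 54.19652379974486, 'cx': 324.7553701703217, 'cy': 236.76652640946915, 'k1': -0.11477331060600936, 'rvec': array([ 0.66208681, -2.41819573,  1.39317379]), 'tvec': array([0.4229437 , 0.19578648, 0.56986277])}
```

View pics/top0.png

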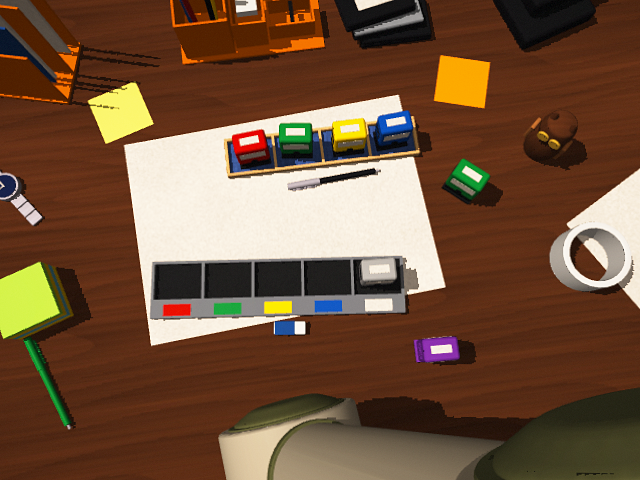

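View pics/side0.png

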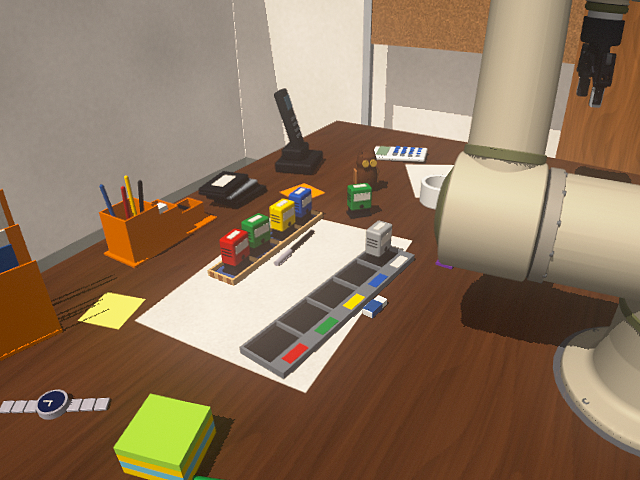

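The tray holds caps at red (250,147), green (295,138), yellow (349,134) and blue (395,128). The grey rack is nearer the robot, with flags along row ~305 and the grey stamp at (379,271). There are two green candidates, (295,138) in the tray and (467,178) on the desk. Image left is the robot's left, so the tray one is meant. I'll confirm that in a crop and by its y.

```bash
cat > h.py <<'E'
from cell import *
import numpy as np, cv2
def cloud(n, d):
    m=camera_model(n); f=240/np.tan(np.radians(m['fovy']/2))
    K=np.array([[f,0,m['cx']],[0,f,m['cy']],[0,0,1]])
    v,u=np.mgrid[:480,:640]
    uv=np.stack([u,v],-1).reshape(-1,1,2).astype(np.float64)
    r=cv2.undistortPoints(uv,K,np.array([m['k1'],0,0,0,0])).reshape(480,640,2)
    R=cv2.Rodrigues(m['rvec'])[0]
    P=np.dstack([r,np.ones((480,640))])*d[...,None]
    return (P-m['tvec'])@R
def masks(p):
    h=cv2.cvtColor(p,cv2.COLOR_RGB2HSV).astype(int); H,S,V=h[...,0],h[...,1],h[...,2]
    ok=(S>150)&(V>70)
    return dict(red=ok&((H<6)|(H>174)),green=ok&(H>50)&(H<85),yellow=ok&(H>22)&(H<33),blue=ok&(H>100)&(H<125))
def tcp_pt(P): pass
E
python3 - <<'E'
from h import *
C={}
for n in ('top','side'):
    p=cv2.imread(f'pics/{n}0.png')[:,:,::-1].copy(); d=np.load(f'pics/{n}0.npy'); X=cloud(n,d); M=masks(p)
    x,y,z=X[...,0],X[...,1],X[...,2]
    for c,m in M.items():
        for tag,zr in (('top',(.064,.076)),('flag',(.006,.02))):
            q=(m if tag=='flag' else cv2.morphologyEx(m.astype(np.uint8),cv2.MORPH_CLOSE,np.ones((9,9)))>0)&(z>zr[0])&(z<zr[1])&(d>0)
            k,L,st,_=cv2.connectedComponentsWithStats(q.astype(np.uint8))
            for i in range(1,k):
                if st[i,4]<60: continue
                P=X[L==i]
                r=cv2.minAreaRect((P[:,:2]*1000).astype(np.float32))
                print(n,c,tag,st[i],np.round(P.mean(0)*1000,1),[np.round(a,1) for a in r])
    # grey stamp & purple by height
    q=(z>.064)&(z<.076)&(d>0); k,L,st,_=cv2.connectedComponentsWithStats(q.astype(np.uint8))
    for i in range(1,k):
        if 150<st[i,4]<5000:
            P=X[L==i]; r=cv2.minAreaRect((P[:,:2]*1000).astype(np.float32)); print(n,'hgt',st[i],np.round(P.mean(0)*1000,1),[np.round(a,1) for a in r])
p=cv2.imread('pics/top0.png'); cv2.imwrite('pics/crop.png',cv2.resize(p[100:330,140:500],(792,506),interpolation=cv2.INTER_CUBIC))
E
```

```text
top red top [232 129  35  26 661] [638.9  48.6  69.7] [array([639.9,  48.9]), array([28.9, 45.3]), np.float64(4.3)]
top red flag [163 304  28  12 323] [430.3 179.5  12.9] [array([430.4, 179.4]), array([38. , 15.5]), np.float64(82.0)]
top green top [279 124  33  19 610] [643.  -14.9  69.9] [array([644.4, -15.2]), array([44.6, 27.5]), np.float64(81.7)]
top green top [453 159  37  31 607] [ 553.3 -244.1   66.2] [array([ 553.4, -244.4]), array([45.3, 28.5]), np.float64(47.4)]
top green flag [214 303  27  11 289] [422.6 109.8  12.8] [array([422.9, 110.2]), array([36.9, 14.2]), np.float64(82.1)]
top green flag [ 23 340  46  86 545] [359.5 360.4   9.2] [array([359.7, 361.1]), array([130. ,   9.3]), np.float64(22.8)]
top yellow top [332 118  35  25 656] [637.8 -89.3  69.7] [array([638.8, -89.6]), array([44.6, 28.8]), np.float64(89.6)]
top yellow flag [264 301  28  13 322] [414.8  40.5  12.9] [array([414.8,  40.5]), array([38.1, 16. ]), np.float64(85.4)]
top blue top [378 111  35  24 637] [ 639.4 -153.4   69.7] [array([ 640.6, -153.7]), array([28.7, 45. ]), np.float64(3.0)]
top blue flag [  0
[... 3404 characters left out ...]
), np.float64(89.5)]
side hgt [101 211  59  23 347] [827.4 112.2  70. ] [array([831.9, 116. ]), array([105.5,  54.2]), np.float64(44.6)]
side hgt [242 213  27  16 242] [642.9 -10.3  68.8] [array([645.7, -12.9]), array([45.3, 30.6]), np.float64(86.8)]
side hgt [366 220  26  17 265] [440.5 -94.3  69. ] [array([442. , -97.9]), array([46.5, 29.8]), np.float64(88.7)]
side hgt [219 228  29  18 295] [637.9  54.   68.9] [array([640.2,  50.3]), array([30.4, 46.8]), np.float64(2.4)]
side hgt [  0 290  49  27 388] [774.4 351.   70. ] [array([774.5, 351.1]), array([69.5,  5.1]), np.float64(75.4)]
side hgt [607 325  33  52 402] [53.  42.7 69.6] [array([57.2, 29.8]), array([16.7, 87.7]), np.float64(27.1)]
```

View pics/crop.png

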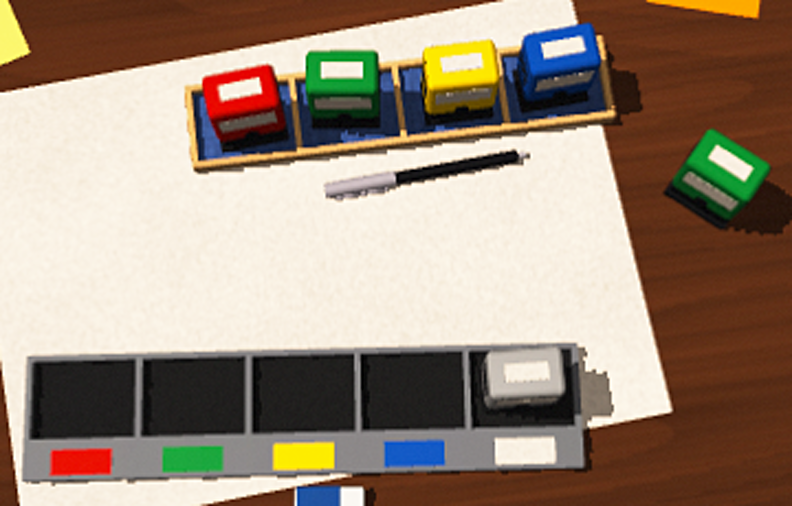

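The crop confirms the tray's green stamp is the leftmost (y≈-14 mm, against -244 mm for the desk one). The purple one on the desk stays out of it. The rack is turned about -6.3°, and I'll grip across the 30 mm side with tool y along x.

```bash
cat > go.py <<'E'
from h import *
import sys
# go.py x y z(mm) angle(deg of tool x in world): shift from measured pose, cm and rad
def rel(p,R,t):
    a=np.arctan2(R[1,0],R[0,0]); da=-(np.radians(t[3])-a)
    return np.r_[R.T@(np.array(t[:3])/1000-p)*100, da]
def Rd(a):
    a=np.radians(a); return np.array([[np.cos(a),np.sin(a),0],[np.sin(a),-np.cos(a),0],[0,0,-1.]])
s=get_state(); p,R=s['ee_pos'],s['ee_rot']
print(s['clock'],np.round(p*1000,1),s['opening'],s['wrist_force'].round(1), np.round(s['joint_pos'],0))
for w in sys.argv[1:]:
    t=[float(v) for v in w.split(',')]; r=rel(p,R,t); print(w,'->',np.round(r,2),'rows>=%.1f rot %.1f'%(np.linalg.norm(r[:3])/5,abs(r[3])/0.15))
    p,R=np.array(t[:3])/1000,Rd(t[3])
E
python3 go.py 450,-250,230,56 640.5,49.5,150,94.3 640.5,49.5,27,94.3
```

```text
0.1 [ 172.  -495.8  230.8] 0.9989505095055728 [ 0.4  0.9 -0.5] [-84.  18.  86.   0.  76. -13.]
450,-250,230,56 -> [ 34.32 -14.12   0.11  -0.64] rows>=7.4 rot 4.3
640.5,49.5,150,94.3 -> [35.48 -0.95  8.   -0.67] rows>=7.3 rot 4.5
640.5,49.5,27,94.3 -> [ 0.   0.  12.3 -0. ] rows>=2.5 rot 0.0
```

Call:
apply_moves([
  [34.3,-14.1,0,-0.64,8.5],
  [34.3,-14.1,0,-0.64,8.5],
  [34.3,-14.1,0,-0.64,8.5],
  [34.3,-14.1,0,-0.64,8.5],
  [34.3,-14.1,0,-0.64,8.5],
], grip_force=30)

```text
clock: 0.6
ee_pos: [0.3604, -0.3288, 0.2311]
ee_rot: [[0.559, 0.829, -0.0], [0.829, -0.559, 0.0], [0.0, -0.0, -1.0]]
wrist_force: [0.3, -1.3, 0.3]
opening: 0.994
finger_force: 0.0
```

```bash
python3 go.py 640.5,49.5,150,94.3
```

```text
0.6 [ 360.4 -328.8  231.1] 0.9944292693178136 [ 0.3 -1.3  0.3] [-56.  13.  92.   0.  75. -22.]
640.5,49.5,150,94.3 -> [47.02  2.11  8.12 -0.67] rows>=9.6 rot 4.5
```

Call:
apply_moves([
  [47,2.1,0,-0.67,8.5],
  [47,2.1,0,-0.67,8.5],
  [47,2.1,0,-0.67,8.5],
  [47,2.1,0,-0.67,8.5],
  [47,2.1,0,-0.67,8.5],
])

```text
clock: 1.1
ee_pos: [0.5098, -0.1282, 0.2312]
ee_rot: [[-0.078, 0.997, -0.0], [0.997, 0.078, 0.0], [0.0, -0.0, -1.0]]
wrist_force: [0.1, -1.1, -0.1]
opening: 0.991
finger_force: 0.0
```

```bash
python3 go.py 640.5,49.5,150,94.3
```

```text
1.1 [ 509.8 -128.2  231.2] 0.9908141875516367 [ 0.1 -1.1 -0.1] [-27.  18.  86.  -0.  76. -31.]
640.5,49.5,150,94.3 -> [16.7  14.42  8.12  0.  ] rows>=4.7 rot 0.0
```

Call:
apply_moves([
  [16.7,14.4,4,0,8.5],
  [16.7,14.4,8,0,8.5],
  [16.7,14.4,8,0,8.5],
  [16.7,14.4,8,0,8.5],
  [16.7,14.4,8,0,8.5],
])

```text
clock: 1.6
ee_pos: [0.6409, 0.0495, 0.1492]
ee_rot: [[-0.074, 0.997, -0.002], [0.997, 0.074, 0.0], [0.001, -0.002, -1.0]]
wrist_force: [0.0, -1.0, 1.0]
opening: 0.995
finger_force: 0.0
```

```bash
python3 go.py 640.5,49.5,110,94.3  640.5,49.5,27,94.3
```

```text
1.6 [640.9  49.5 149.2] 0.9948881587569496 [ 0. -1.  1.] [ -6.  37.  70.   0.  74. -10.]
640.5,49.5,110,94.3 -> [ 0.   -0.03  3.92 -0.  ] rows>=0.8 rot 0.0
640.5,49.5,27,94.3 -> [ 0.   0.   8.3 -0. ] rows>=1.7 rot 0.0
```

Call:
apply_moves([
  [0,0,4,0,8.5],
  [0,0,8,0,8.5],
  [0,0,11,0,8.5],
  [0,0,12.2,0,8.5],
  [0,0,12.2,0,6],
])

```text
clock: 2.1
ee_pos: [0.6397, 0.0469, 0.028]
ee_rot: [[-0.073, 0.997, -0.003], [0.997, 0.073, 0.0], [0.001, -0.003, -1.0]]
wrist_force: [0.4, -0.6, -0.5]
opening: 0.853
finger_force: 0.0
```

Call:
apply_moves([
  [0,0,0,0,4.5],
  [0,0,0,0,3.5],
  [0,0,0,0,2],
  [0,0,0,0,2],
  [0,0,0,0,2],
])

```text
clock: 2.6
ee_pos: [0.6412, 0.0467, 0.0309]
ee_rot: [[-0.073, 0.997, 0.003], [0.997, 0.073, -0.0], [-0.001, 0.003, -1.0]]
wrist_force: [0.0, -1.0, 5.9]
opening: 0.348
finger_force: 30.5
```

```bash
python3 - <<'E'
from h import *
p,d=read_camera('side'); cv2.imwrite('pics/s1.png',cv2.resize(p[130:330,150:400,::-1],(750,600)))
E
python3 go.py
```

```text
2.65 [641.2  46.8  30.9] 0.34614257689370403 [-0.   0.6  6.2] [ -6.  44.  76.  -0.  60. -10.]
```

View pics/s1.png

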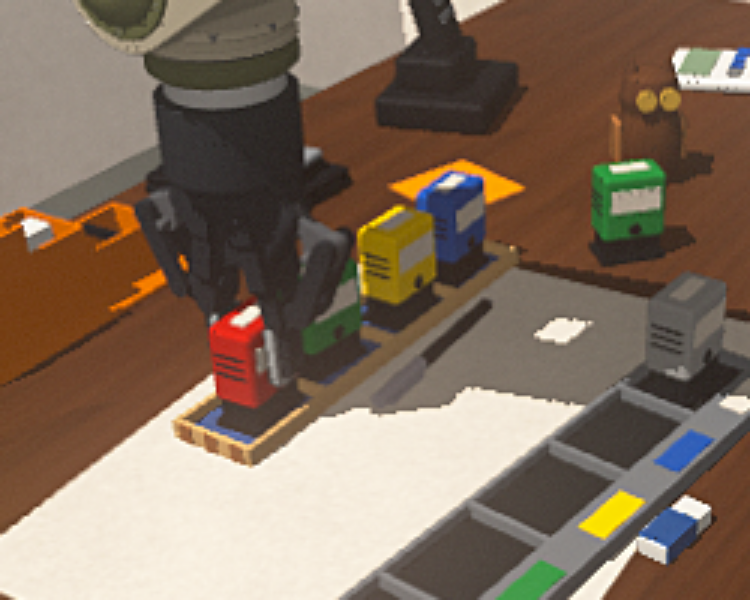

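The red stamp is gripped upright between the pads at crop (250,350), and its neighbours are untouched. Next: lift it and carry it to bay red (470,175).

Call:
apply_moves([
  [0,0,-1.5,0,2],
  [0,0,-3.5,0,2],
  [0,0,-5.5,0,2],
  [0,0,-6,0,2],
  [0,0,-6,0,2],
])

```text
clock: 3.15
ee_pos: [0.6407, 0.0469, 0.0903]
ee_rot: [[-0.073, 0.997, 0.002], [0.997, 0.073, -0.0], [-0.0, 0.002, -1.0]]
wrist_force: [-0.5, -0.2, -0.5]
opening: 0.348
finger_force: 29.8
```

```bash
python3 go.py 470,172.6,90,83.7 470,172.6,40,83.7
```

```text
3.15 [640.7  46.9  90.3] 0.3476319625712715 [-0.5 -0.2 -0.5] [ -6.  40.  73.  -0.  67. -10.]
470,172.6,90,83.7 -> [ 13.78 -16.1    0.     0.18] rows>=4.2 rot 1.2
470,172.6,40,83.7 -> [ 0.  0.  5. -0.] rows>=1.0 rot 0.0
```

Call:
apply_moves([
  [1.4,-1.6,0,0,2],
  [4.1,-4.8,0,0.06,2],
  [6.9,-8,0,0.12,2],
  [9.6,-11.2,0,0.18,2],
  [11.7,-13.7,0,0.18,2],
])

```text
clock: 3.65
ee_pos: [0.4926, 0.1546, 0.0884]
ee_rot: [[0.108, 0.994, -0.002], [0.994, -0.108, -0.0], [-0.0, -0.002, -1.0]]
wrist_force: [0.1, 0.6, -0.4]
opening: 0.348
finger_force: 30.1
```

```bash
python3 go.py 470,172.6,90,83.7 470,172.6,40,83.7
```

```text
3.65 [492.6 154.6  88.4] 0.3478426699872931 [ 0.1  0.6 -0.4] [ 4. 26. 97.  0. 57. 11.]
470,172.6,90,83.7 -> [ 1.54 -2.44 -0.16  0.  ] rows>=0.6 rot 0.0
470,172.6,40,83.7 -> [ 0.  0.  5. -0.] rows>=1.0 rot 0.0
```

Call:
apply_moves([
  [1,-1.6,0,0,2],
  [1.6,-2.4,0,0,2],
  [1.6,-2.4,1.5,0,2],
  [1.6,-2.4,3,0,2],
  [1.6,-2.4,4,0,2],
])

```text
clock: 4.15
ee_pos: [0.4729, 0.1717, 0.048]
ee_rot: [[0.107, 0.994, -0.001], [0.994, -0.107, -0.0], [-0.0, -0.001, -1.0]]
wrist_force: [0.5, 0.4, -0.9]
opening: 0.349
finger_force: 30.1
```

```bash
python3 - <<'E'
from h import *
p,d=read_camera('side'); cv2.imwrite('pics/s2.png',cv2.resize(p[230:410,200:425,::-1],(750,600)))
E
python3 go.py 470,172.6,31,83.7
```

```text
4.2 [472.3 171.6  46.8] 0.34839715301742674 [-1.5 -0.8 -2.9] [  7.  29. 101.  -0.  50.  13.]
470,172.6,31,83.7 -> [ 0.08 -0.23  1.58  0.  ] rows>=0.3 rot 0.0
```

View pics/s2.png

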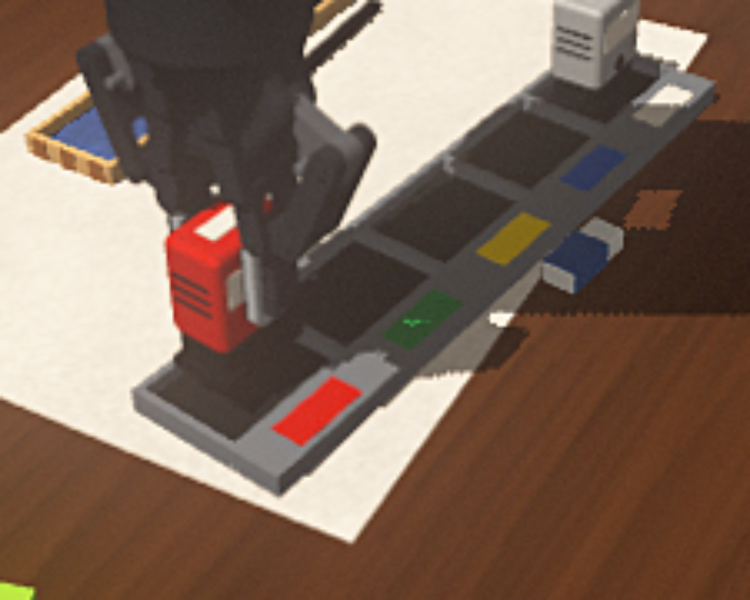

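The red stamp hangs upright over the red bay, with its foot at crop (215,365). Lowering it now.

Call:
apply_moves([
  [0.1,-0.2,0.6,0,2],
  [0.1,-0.2,1.1,0,2],
  [0.1,-0.2,1.4,0,2],
  [0.1,-0.2,1.6,0,2],
  [0.1,-0.2,1.6,0,2],
])

```text
clock: 4.7
ee_pos: [0.4712, 0.1732, 0.0333]
ee_rot: [[0.107, 0.994, -0.0], [0.994, -0.107, 0.0], [0.0, -0.0, -1.0]]
wrist_force: [0.3, -1.1, -1.6]
opening: 0.346
finger_force: 30.1
```

Call:
apply_moves([
  [0,-0.05,0.15,0,2],
  [0,-0.05,0.3,0,2],
  [0,-0.05,0.3,0,2],
])

```text
clock: 5.0
ee_pos: [0.4708, 0.1734, 0.0309]
ee_rot: [[0.107, 0.994, 0.0], [0.994, -0.107, 0.0], [0.0, 0.0, -1.0]]
wrist_force: [-2.1, -1.5, 5.2]
opening: 0.346
finger_force: 30.9
```

Call:
apply_moves([
  [0,0,0,0,3.2],
  [0,0,0,0,4],
  [0,0,0,0,6],
  [0,0,0,0,8],
  [0,0,0,0,8.5],
])

```text
clock: 5.5
ee_pos: [0.4707, 0.1733, 0.0302]
ee_rot: [[0.107, 0.994, -0.0], [0.994, -0.107, 0.0], [-0.0, -0.0, -1.0]]
wrist_force: [-0.1, 0.4, -0.2]
opening: 0.947
finger_force: 0.0
```

Call:
apply_moves([
  [0,0,-1,0,8.5],
  [0,0,-3,0,8.5],
  [0,0,-6,0,8.5],
  [0,0,-9,0,8.5],
  [0,0,-9,0,8.5],
])

```text
clock: 6.0
ee_pos: [0.4726, 0.1736, 0.1245]
ee_rot: [[0.107, 0.994, 0.007], [0.994, -0.107, 0.001], [0.002, 0.007, -1.0]]
wrist_force: [1.2, 0.2, -0.6]
opening: 0.995
finger_force: 0.0
```

```bash
cat > see.py <<'E'
from h import *
import sys
# poses of everything 64..76 mm high in the work area (top camera unless told)
n=sys.argv[1] if len(sys.argv)>1 else 'side'
p,d=read_camera(n); X=cloud(n,d); z=X[...,2]
q=(z>.062)&(z<.076)&(d>0)&(X[...,0]>.3)&(X[...,0]<.72)&(abs(X[...,1])<.3)
k,L,st,_=cv2.connectedComponentsWithStats(q.astype(np.uint8))
for i in range(1,k):
    if st[i,4]>80:
        P=X[L==i]; r=cv2.minAreaRect((P[:,:2]*1000).astype(np.float32)); w,h=r[1]; a=r[2] if w<h else r[2]-90
        print(n,'col',np.median(p[L==i],0),'ctr',np.round(r[0],1),'size',np.round(r[1],0),'xang %.1f z %.1f'%(a,P[:,2].mean()*1000))
E
python3 see.py; python3 go.py 645,-14.5,120,84 645,-14.5,27,84
```

```text
side col [ 56.5 155.5  68.5] ctr [ 553.5 -241.7] size [46. 30.] xang -44.1 z 65.5
side col [ 50.  93. 178.] ctr [ 641.6 -151. ] size [30. 46.] xang 2.6 z 68.4
side col [168. 162. 153.] ctr [442.1 -98. ] size [47. 30.] xang -3.8 z 68.4
side col [139.  67. 167.] ctr [ 331.  -159.8] size [47. 30.] xang -2.1 z 65.5
side col [225.  66.  55.] ctr [470.8 177.8] size [45. 30.] xang -5.1 z 68.4
6.05 [471.6 173.5 122.4] 0.996637418520406 [-0.1  0.7 -0.2] [ 7. 22. 98.  0. 60. 13.]
645,-14.5,120,84 -> [-16.84  19.25   0.3   -0.  ] rows>=5.1 rot 0.0
645,-14.5,27,84 -> [ 0.   0.   9.3 -0. ] rows>=1.9 rot 0.0
```

Red stands upright at (471,177), about 2 mm from its bay centre. Now green.

Call:
apply_moves([
  [-16.8,19.3,0,0,8.5],
  [-16.8,19.3,0,0,8.5],
  [-16.8,19.3,0,0,8.5],
  [-16.8,19.3,0,0,8.5],
  [-16.8,19.3,0,0,8.5],
])

```text
clock: 6.55
ee_pos: [0.6413, -0.0117, 0.1193]
ee_rot: [[0.107, 0.994, -0.002], [0.994, -0.107, 0.0], [0.0, -0.002, -1.0]]
wrist_force: [0.2, 0.3, 0.7]
opening: 0.991
finger_force: 0.0
```

Call:
apply_moves([
  [0,0,0,0,8.5],
])

```text
clock: 6.65
ee_pos: [0.6427, -0.0148, 0.1184]
ee_rot: [[0.112, 0.994, -0.0], [0.994, -0.112, -0.001], [-0.001, -0.0, -1.0]]
wrist_force: [-0.0, 0.2, 0.4]
opening: 0.995
finger_force: 0.0
```

```bash
python3 go.py 645,-14.5,120,84 645,-14.5,27,84
```

```text
6.65 [642.7 -14.8 118.4] 0.9950801255691828 [-0.   0.2  0.4] [-12.  38.  72.  -0.  70.  -5.]
645,-14.5,120,84 -> [ 0.05  0.23 -0.16 -0.01] rows>=0.1 rot 0.0
645,-14.5,27,84 -> [ 0.   0.   9.3 -0. ] rows>=1.9 rot 0.0
```

Call:
apply_moves([
  [0,0.2,3,0,8.5],
  [0,0.2,6,0,8.5],
  [0,0.2,8.2,0,8.5],
  [0,0.2,9.1,0,8.5],
  [0,0.2,9.1,0,6],
])

```text
clock: 7.15
ee_pos: [0.6417, -0.0098, 0.028]
ee_rot: [[0.107, 0.994, -0.003], [0.994, -0.107, 0.001], [0.0, -0.003, -1.0]]
wrist_force: [-0.2, 0.6, 1.1]
opening: 0.852
finger_force: 0.0
```

Call:
apply_moves([
  [0,0,0,0,4.5],
  [0,0,0,0,3.5],
  [0,0,0,0,2],
  [0,0,0,0,2],
  [0,0,0,0,2],
])

```text
clock: 7.65
ee_pos: [0.6433, -0.0103, 0.0305]
ee_rot: [[0.107, 0.994, 0.002], [0.994, -0.107, -0.0], [-0.0, 0.002, -1.0]]
wrist_force: [0.8, -0.5, 5.8]
opening: 0.346
finger_force: 31.9
```

Call:
apply_moves([
  [0,0,-1.5,0,2],
  [0,0,-3.5,0,2],
  [0,0,-5.5,0,2],
  [0,0,-6,0,2],
  [0,0,-6,0,2],
])

```text
clock: 8.15
ee_pos: [0.6429, -0.0103, 0.0902]
ee_rot: [[0.107, 0.994, 0.001], [0.994, -0.107, -0.0], [-0.0, 0.001, -1.0]]
wrist_force: [0.5, -0.0, -1.2]
opening: 0.343
finger_force: 31.1
```

```bash
python3 go.py 463,109.5,90,83.7
```

```text
8.15 [642.9 -10.3  90.2] 0.34311808806177324 [ 0.5 -0.  -1.2] [-11.  40.  73.  -0.  67.  -5.]
463,109.5,90,83.7 -> [ 9.990e+00 -1.916e+01 -1.000e-02  0.000e+00] rows>=4.3 rot 0.0
```

Call:
apply_moves([
  [1,-1.9,0,0,2],
  [3,-5.7,0,0,2],
  [5,-9.6,0,0,2],
  [7,-13.4,0,0,2],
  [9,-17.2,0,0,2],
])

```text
clock: 8.65
ee_pos: [0.479, 0.0983, 0.0883]
ee_rot: [[0.107, 0.994, -0.002], [0.994, -0.107, 0.0], [-0.0, -0.002, -1.0]]
wrist_force: [0.8, 0.1, -0.9]
opening: 0.347
finger_force: 31.1
```

Call:
apply_moves([
  [0.7,-1.4,0,0,2],
  [1,-1.9,0,0,2],
  [1,-1.9,1.5,0,2],
  [1,-1.9,3,0,2],
  [1,-1.9,4,0,2],
])

```text
clock: 9.15
ee_pos: [0.4635, 0.1092, 0.048]
ee_rot: [[0.107, 0.994, -0.001], [0.994, -0.107, -0.0], [-0.0, -0.001, -1.0]]
wrist_force: [0.1, 0.1, -0.7]
opening: 0.345
finger_force: 31.1
```

```bash
python3 go.py 463,109.5,31,83.7
```

```text
9.15 [463.5 109.2  48. ] 0.3450928496640596 [ 0.1  0.1 -0.7] [ -1.  26. 106.  -0.  48.   5.]
463,109.5,31,83.7 -> [ 0.03 -0.05  1.7   0.  ] rows>=0.3 rot 0.0
```

Call:
apply_moves([
  [0,0,0.6,0,2],
  [0,0,1.1,0,2],
  [0,0,1.5,0,2],
  [0,0,1.7,0,2],
  [0,0,1.7,0,2],
])

```text
clock: 9.65
ee_pos: [0.4635, 0.1096, 0.0323]
ee_rot: [[0.107, 0.994, 0.0], [0.994, -0.107, -0.0], [0.0, 0.0, -1.0]]
wrist_force: [0.7, 0.4, -0.5]
opening: 0.348
finger_force: 31.1
```

Call:
apply_moves([
  [0,0,0.1,0,2],
  [0,0,0.2,0,2],
  [0,0,0.2,0,2],
])

```text
clock: 9.95
ee_pos: [0.4636, 0.1096, 0.0305]
ee_rot: [[0.107, 0.994, 0.001], [0.994, -0.107, 0.0], [0.0, 0.001, -1.0]]
wrist_force: [-0.6, -0.2, 1.6]
opening: 0.348
finger_force: 31.1
```

Just in contact, at the same height as at the grasp, so I'll release.

Call:
apply_moves([
  [0,0,0.05,0,3.2],
  [0,0,0.05,0,4],
  [0,0,0.05,0,6],
  [0,0,0.05,0,8],
  [0,0,0.05,0,8.5],
])

```text
clock: 10.45
ee_pos: [0.4634, 0.1096, 0.0298]
ee_rot: [[0.107, 0.994, -0.0], [0.994, -0.107, 0.0], [0.0, -0.0, -1.0]]
wrist_force: [-0.4, -0.0, -0.3]
opening: 0.952
finger_force: 0.0
```

Call:
apply_moves([
  [0,0,-1,0,8.5],
  [0,0,-3,0,8.5],
  [0,0,-6,0,8.5],
  [0,0,-9,0,8.5],
  [0,0,-9,0,8.5],
])

```text
clock: 10.95
ee_pos: [0.4653, 0.1096, 0.1239]
ee_rot: [[0.107, 0.994, 0.007], [0.994, -0.107, -0.0], [0.001, 0.007, -1.0]]
wrist_force: [0.7, 0.1, 0.2]
opening: 0.993
finger_force: 0.0
```

```bash
python3 see.py; python3 see.py top; python3 go.py 640,-88.5,120,89.5
```

```text
side col [ 50.  154.5  67. ] ctr [ 554.2 -241.7] size [45. 31.] xang -45.8 z 65.4
side col [239.  203.   10.5] ctr [636.8 -83.4] size [26. 37.] xang 7.2 z 68.0
side col [96. 91. 85.] ctr [442.1 -97.8] size [46. 30.] xang -2.8 z 68.4
side col [79. 49. 84.] ctr [ 331.1 -160. ] size [48. 31.] xang -3.6 z 65.5
side col [ 75. 155.  76.] ctr [463.3 107.3] size [47. 30.] xang -5.3 z 68.5
side col [225.  66.  55.] ctr [470.8 178. ] size [47. 30.] xang -3.3 z 68.4
top col [ 13.  84. 193.] ctr [ 640.5 -154.4] size [30. 46.] xang 2.7 z 69.5
top col [252. 233.   0.] ctr [639.4 -90.2] size [46. 30.] xang -0.6 z 69.4
top col [ 15. 156.  50.] ctr [ 553.8 -244.4] size [46. 30.] xang -41.5 z 65.8
top col [88. 84. 80.] ctr [ 440.8 -100.1] size [46. 31.] xang -4.4 z 69.6
top col [ 17. 121.  42.] ctr [459.3  85. ] size [ 7. 30.] xang 83.1 z 68.8
top col [62. 25. 79.] ctr [ 330.1 -162.3] size [47. 30.] xang -2.5 z 65.9
11.05 [463.5 109.6 120.4] 0.9966656600023547 [0.1 0.3 0.4] [ -1.  19. 102.   0.  58.   5.]
640,-88.5,120,89.5 -> [-17.81  19.66   0.07  -0.1 ] rows>=5.3 rot 0.7
```

Green stands at (463,106). Yellow next.

Call:
apply_moves([
  [-8.9,9.8,0,-0.05,8.5],
  [-17.8,19.6,0,-0.1,8.5],
  [-17.8,19.6,0,-0.1,8.5],
  [-17.8,19.6,0,-0.1,8.5],
  [-17.8,19.6,0,-0.1,8.5],
])

```text
clock: 11.55
ee_pos: [0.63, -0.0789, 0.1184]
ee_rot: [[0.007, 1.0, -0.002], [1.0, -0.007, 0.001], [0.001, -0.002, -1.0]]
wrist_force: [0.5, 1.2, -0.2]
opening: 0.996
finger_force: 0.0
```

Call:
apply_moves([
  [0,0,0,0,8.5],
  [0,0,0,0,8.5],
  [0,0,0,0,8.5],
])

```text
clock: 11.85
ee_pos: [0.6286, -0.0763, 0.119]
ee_rot: [[0.006, 1.0, -0.002], [1.0, -0.006, 0.001], [0.001, -0.002, -1.0]]
wrist_force: [0.8, 0.0, 0.7]
opening: 0.999
finger_force: 0.0
```

```bash
python3 go.py 640,-88.5,27,89.5
```

```text
11.85 [628.6 -76.3 119. ] 0.9987430184945462 [0.8 0.  0.7] [-18.  37.  74.   0.  69. -17.]
640,-88.5,27,89.5 -> [-1.22  1.16  9.2   0.  ] rows>=1.9 rot 0.0
```

Call:
apply_moves([
  [-1.2,1.2,1,0,8.5],
  [-1.2,1.2,4,0,8.5],
  [-1.2,1.2,7,0,8.5],
  [-1.2,1.2,9,0,8.5],
  [-1.2,1.2,9.1,0,6.5],
])

```text
clock: 12.35
ee_pos: [0.6394, -0.0877, 0.0262]
ee_rot: [[0.006, 1.0, -0.005], [1.0, -0.006, 0.002], [0.002, -0.005, -1.0]]
wrist_force: [0.2, -0.1, 0.1]
opening: 0.854
finger_force: 0.0
```

Call:
apply_moves([
  [0,0,0,0,4.5],
  [0,0,0,0,3.5],
  [0,0,0,0,2],
  [0,0,0,0,2],
  [0,0,0,0,2],
])

```text
clock: 12.85
ee_pos: [0.642, -0.0894, 0.0304]
ee_rot: [[0.007, 1.0, 0.002], [1.0, -0.007, -0.001], [-0.0, 0.002, -1.0]]
wrist_force: [-1.8, 0.4, 6.2]
opening: 0.349
finger_force: 31.3
```

Call:
apply_moves([
  [0,0,-1.5,0,2],
  [0,0,-3.5,0,2],
  [0,0,-5.5,0,2],
  [0,0,-6,0,2],
  [0,0,-6,0,2],
])

```text
clock: 13.35
ee_pos: [0.6417, -0.0895, 0.0898]
ee_rot: [[0.007, 1.0, 0.002], [1.0, -0.007, -0.001], [-0.001, 0.002, -1.0]]
wrist_force: [-0.1, -0.1, -1.9]
opening: 0.35
finger_force: 30.3
```

```bash
python3 go.py 455,36.6,90,83.7
```

```text
13.35 [641.7 -89.5  89.8] 0.35006654636010337 [-0.1 -0.1 -1.9] [-18.  41.  72.   0.  67. -18.]
455,36.6,90,83.7 -> [ 12.48 -18.76  -0.05   0.1 ] rows>=4.5 rot 0.7
```

Call:
apply_moves([
  [1.2,-1.9,0,0,2],
  [3.7,-5.6,0,0.05,2],
  [6.2,-9.4,0,0.1,2],
  [8.7,-13.1,0,0.1,2],
  [11.2,-16.9,0,0.1,2],
])

```text
clock: 13.85
ee_pos: [0.4709, 0.0247, 0.0879]
ee_rot: [[0.107, 0.994, -0.002], [0.994, -0.107, 0.0], [0.0, -0.002, -1.0]]
wrist_force: [-0.0, 0.5, 0.5]
opening: 0.348
finger_force: 30.4
```

```bash
python3 go.py 455,36.6,90,83.7
```

```text
13.85 [470.9  24.7  87.9] 0.34777690446732945 [-0.   0.5  0.5] [-11.  21. 105.   0.  54.  -5.]
455,36.6,90,83.7 -> [ 1.01 -1.71 -0.21  0.  ] rows>=0.4 rot 0.0
```

Call:
apply_moves([
  [0.7,-1.3,0,0,2],
  [1,-1.9,0,0,2],
  [1,-1.9,1.5,0,2],
  [1,-1.9,3,0,2],
  [1,-1.9,4,0,2],
])

```text
clock: 14.35
ee_pos: [0.4554, 0.0354, 0.0476]
ee_rot: [[0.107, 0.994, -0.001], [0.994, -0.107, 0.0], [0.0, -0.001, -1.0]]
wrist_force: [0.2, -0.3, -1.6]
opening: 0.349
finger_force: 30.5
```

Call:
apply_moves([
  [0,0,0.6,0,2],
  [0,0,1.1,0,2],
  [0,0,1.5,0,2],
  [0,0,1.7,0,2],
  [0,0,1.7,0,2],
])

```text
clock: 14.85
ee_pos: [0.4554, 0.0357, 0.0318]
ee_rot: [[0.107, 0.994, 0.0], [0.994, -0.107, -0.0], [-0.0, 0.0, -1.0]]
wrist_force: [-0.7, -0.1, -0.5]
opening: 0.347
finger_force: 30.5
```

Call:
apply_moves([
  [0,0,0.1,0,2],
  [0,0,0.2,0,2],
  [0,0,0.2,0,2],
])

```text
clock: 15.15
ee_pos: [0.4556, 0.0358, 0.0304]
ee_rot: [[0.107, 0.994, 0.001], [0.994, -0.107, -0.0], [-0.0, 0.001, -1.0]]
wrist_force: [-2.0, 0.2, 6.2]
opening: 0.347
finger_force: 31.3
```

Call:
apply_moves([
  [0,0,0,0,3.2],
  [0,0,0,0,4],
  [0,0,0,0,6],
  [0,0,0,0,8],
  [0,0,0,0,8.5],
])

```text
clock: 15.65
ee_pos: [0.4554, 0.0358, 0.0298]
ee_rot: [[0.107, 0.994, -0.0], [0.994, -0.107, 0.0], [0.0, -0.0, -1.0]]
wrist_force: [0.6, -0.1, -0.2]
opening: 0.95
finger_force: 0.0
```

Call:
apply_moves([
  [0,0,-1,0,8.5],
  [0,0,-3,0,8.5],
  [0,0,-6,0,8.5],
  [0,0,-9,0,8.5],
  [0,0,-9,0,8.5],
])

```text
clock: 16.15
ee_pos: [0.4572, 0.0355, 0.1237]
ee_rot: [[0.107, 0.994, 0.007], [0.994, -0.107, -0.001], [-0.001, 0.007, -1.0]]
wrist_force: [0.1, -0.1, -0.9]
opening: 0.998
finger_force: 0.0
```

```bash
python3 see.py; python3 go.py 641,-152.8,120,92.6
```

```text
side col [97. 90. 85.] ctr [441.6 -97.6] size [47. 30.] xang -1.3 z 68.4
side col [78. 48. 83.] ctr [ 331.  -161.1] size [48. 30.] xang -3.9 z 65.5
side col [247. 224.   0.] ctr [455.7  36.4] size [49. 30.] xang -5.2 z 68.5
side col [ 78. 156.  76.] ctr [463.4 106.7] size [47. 30.] xang -5.0 z 68.5
side col [225.  66.  55.] ctr [471.  177.9] size [46. 30.] xang -5.7 z 68.4
16.2 [456.2  35.6 121.7] 1.0007626718546532 [-0.3 -0.5 -1. ] [-10.  17. 106.  -0.  58.  -4.]
641,-152.8,120,92.6 -> [-16.76  20.38   0.26  -0.15] rows>=5.3 rot 1.0
```

Yellow stands at (456,36). Blue next.

Call:
apply_moves([
  [-4,5,0,-0.05,8.5],
  [-8,10,0,-0.1,8.5],
  [-12.4,15,0,-0.15,8.5],
  [-16.8,20.4,0,-0.15,8.5],
  [-16.8,20.4,0,-0.15,8.5],
])

```text
clock: 16.7
ee_pos: [0.6309, -0.1443, 0.1187]
ee_rot: [[-0.043, 0.999, -0.002], [0.999, 0.043, 0.001], [0.001, -0.002, -1.0]]
wrist_force: [-0.1, -0.4, 1.4]
opening: 0.995
finger_force: 0.0
```

Call:
apply_moves([
  [0,0,0,0,8.5],
  [0,0,0,0,8.5],
  [0,0,0,0,8.5],
])

```text
clock: 17.0
ee_pos: [0.6295, -0.1419, 0.1192]
ee_rot: [[-0.044, 0.999, -0.002], [0.999, 0.044, 0.001], [0.001, -0.002, -1.0]]
wrist_force: [-0.1, -0.1, -0.6]
opening: 0.996
finger_force: 0.0
```

```bash
python3 go.py 641,-152.8,27,92.6
```

```text
17.0 [ 629.5 -141.9  119.2] 0.9964233171843702 [-0.1 -0.1 -0.6] [-23.  39.  71.   0.  71. -26.]
641,-152.8,27,92.6 -> [-1.15  1.12  9.22 -0.  ] rows>=1.9 rot 0.0
```

Call:
apply_moves([
  [-1.2,1.2,1,0,8.5],
  [-1.2,1.2,4,0,8.5],
  [-1.2,1.2,7,0,8.5],
  [-1.2,1.2,9,0,8.5],
  [-1.2,1.2,9.1,0,6.5],
])

```text
clock: 17.5
ee_pos: [0.6409, -0.1526, 0.0264]
ee_rot: [[-0.044, 0.999, -0.005], [0.999, 0.044, 0.002], [0.002, -0.005, -1.0]]
wrist_force: [1.1, 0.5, -0.3]
opening: 0.853
finger_force: 0.0
```

Call:
apply_moves([
  [0,0,0,0,4.5],
  [0,0,0,0,3.5],
  [0,0,0,0,2],
  [0,0,0,0,2],
  [0,0,0,0,2],
])

```text
clock: 18.0
ee_pos: [0.6434, -0.1544, 0.0305]
ee_rot: [[-0.043, 0.999, 0.002], [0.999, 0.043, -0.001], [-0.001, 0.002, -1.0]]
wrist_force: [-1.6, -0.1, 6.7]
opening: 0.348
finger_force: 30.6
```

Call:
apply_moves([
  [0,0,-1.5,0,2],
  [0,0,-3.5,0,2],
  [0,0,-5.5,0,2],
  [0,0,-6,0,2],
  [0,0,-6,0,2],
])

```text
clock: 18.5
ee_pos: [0.6431, -0.1544, 0.0899]
ee_rot: [[-0.043, 0.999, 0.002], [0.999, 0.043, -0.001], [-0.001, 0.002, -1.0]]
wrist_force: [-0.3, 0.3, -1.7]
opening: 0.351
finger_force: 29.8
```

```bash
python3 go.py 447.5,-32.7,90,83.7
```

```text
18.5 [ 643.1 -154.4   89.9] 0.35069300514711466 [-0.3  0.3 -1.7] [-24.  42.  69.   0.  68. -26.]
447.5,-32.7,90,83.7 -> [ 13.   -19.02  -0.05   0.15] rows>=4.6 rot 1.0
```

Call:
apply_moves([
  [2,-1.7,0,0,2],
  [5,-5,0,0.05,2],
  [8,-8.5,0,0.1,2],
  [10.8,-12.5,0,0.15,2],
  [12.8,-16.5,0,0.15,2],
])

```text
clock: 19.0
ee_pos: [0.47, -0.0319, 0.0878]
ee_rot: [[0.107, 0.994, -0.002], [0.994, -0.107, 0.001], [0.001, -0.002, -1.0]]
wrist_force: [0.6, 0.6, 0.7]
opening: 0.347
finger_force: 30.2
```

```bash
python3 go.py 447.5,-33.5,90,83.7
```

```text
19.0 [470.  -31.9  87.8] 0.3467813471751374 [0.6 0.6 0.7] [-18.  21. 105.   0.  54. -12.]
447.5,-33.5,90,83.7 -> [-0.4  -2.22 -0.21  0.  ] rows>=0.5 rot 0.0
```

Call:
apply_moves([
  [-0.2,-1.4,0,0,2],
  [-0.4,-2.3,0,0,2],
  [-0.4,-2.3,1.5,0,2],
  [-0.4,-2.3,3,0,2],
  [-0.4,-2.3,4,0,2],
])

```text
clock: 19.5
ee_pos: [0.4491, -0.0353, 0.0476]
ee_rot: [[0.107, 0.994, -0.001], [0.994, -0.107, 0.0], [0.0, -0.001, -1.0]]
wrist_force: [-0.1, -0.3, -0.5]
opening: 0.349
finger_force: 30.3
```

Call:
apply_moves([
  [0,0,0.6,0,2],
  [0,0,1.1,0,2],
  [0,0,1.5,0,2],
  [0,0,1.7,0,2],
  [0,0,1.7,0,2],
])

```text
clock: 20.0
ee_pos: [0.4492, -0.035, 0.0318]
ee_rot: [[0.107, 0.994, 0.0], [0.994, -0.107, 0.0], [0.0, 0.0, -1.0]]
wrist_force: [-0.3, -0.3, -1.1]
opening: 0.348
finger_force: 30.3
```

Call:
apply_moves([
  [0,0,0.1,0,2],
  [0,0,0.2,0,2],
  [0,0,0.2,0,2],
])

```text
clock: 20.3
ee_pos: [0.4494, -0.035, 0.0305]
ee_rot: [[0.107, 0.994, 0.001], [0.994, -0.107, -0.0], [-0.0, 0.001, -1.0]]
wrist_force: [-2.1, 1.1, 6.9]
opening: 0.348
finger_force: 31.2
```

Call:
apply_moves([
  [0,0,0,0,3.2],
  [0,0,0,0,4],
  [0,0,0,0,6],
  [0,0,0,0,8],
  [0,0,0,0,8.5],
])

```text
clock: 20.8
ee_pos: [0.4491, -0.035, 0.0298]
ee_rot: [[0.107, 0.994, -0.0], [0.994, -0.107, 0.0], [0.0, -0.0, -1.0]]
wrist_force: [0.6, -0.3, 0.3]
opening: 0.95
finger_force: 0.0
```

Call:
apply_moves([
  [0,0,-1,0,8.5],
  [0,0,-3,0,8.5],
  [0,0,-6,0,8.5],
  [0,0,-10,0,8.5],
  [0,0,-14,0,8.5],
])

```text
clock: 21.3
ee_pos: [0.4488, -0.0349, 0.1719]
ee_rot: [[0.107, 0.994, 0.0], [0.994, -0.107, -0.0], [0.0, 0.0, -1.0]]
wrist_force: [-0.3, 0.4, -0.3]
opening: 0.998
finger_force: 0.0
```

Call:
apply_moves([
  [-4,4,-2,0,8.5],
  [-8,8,-2,0,8.5],
  [-12,12,-2,0,8.5],
  [-14,12,-2,0,8.5],
  [-14,12,-2,0,8.5],
])

```text
clock: 21.8
ee_pos: [0.5541, -0.191, 0.1897]
ee_rot: [[0.11, 0.994, 0.0], [0.994, -0.11, -0.001], [-0.001, 0.0, -1.0]]
wrist_force: [-0.5, 0.2, -0.6]
opening: 0.996
finger_force: 0.0
```

```bash
python3 see.py; python3 see.py top; python3 - <<'E'
from h import *
p,d=read_camera('side'); cv2.imwrite('pics/s9.png',cv2.resize(p[180:420,180:480,::-1],(750,600)))
E
```

```text
side col [ 57. 155.  67.] ctr [ 554.4 -241.8] size [46. 32.] xang -43.4 z 65.2
side col [185. 178. 169.] ctr [442.3 -97.8] size [48. 30.] xang -3.1 z 68.4
side col [138.  64. 166.] ctr [ 331.  -160.2] size [48. 30.] xang -4.7 z 65.4
side col [ 68. 100. 184.] ctr [450.1 -32.7] size [48. 30.] xang -6.9 z 68.3
side col [247. 224.   0.] ctr [456.2  36.7] size [48. 30.] xang -6.1 z 68.4
side col [ 78. 156.  77.] ctr [463.2 107. ] size [47. 29.] xang -7.2 z 68.5
side col [226.  67.  55.] ctr [470.8 177.4] size [46. 31.] xang -3.3 z 68.3
top col [ 11.  61. 145.] ctr [448.4 -35.5] size [45. 30.] xang -6.5 z 69.7
top col [ 16. 118.  40.] ctr [462.2 104. ] size [45. 30.] xang -5.3 z 69.6
top col [228. 185.   0.] ctr [454.3  34.7] size [46. 30.] xang -6.7 z 69.5
top col [185.   8.   1.] ctr [469.9 175. ] size [47. 30.] xang -4.8 z 69.5
```

View pics/s9.png

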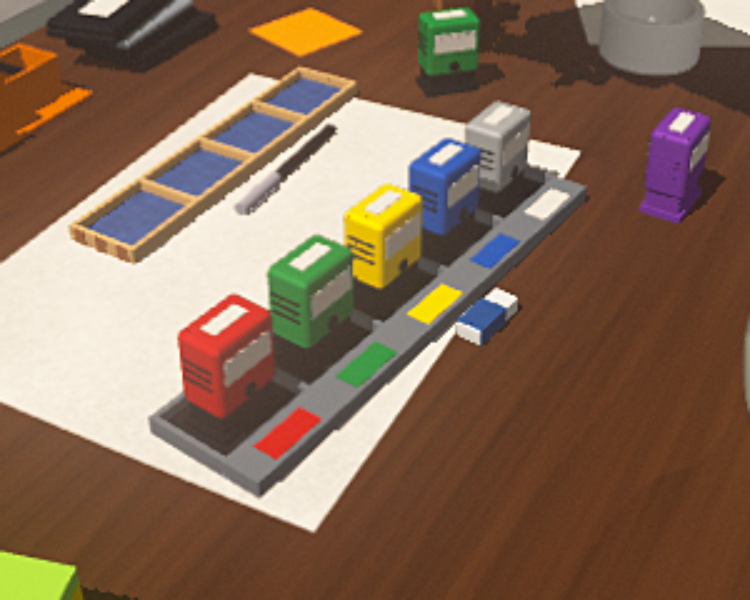

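All four stamps stand upright and square in their matching bays, within about 3 mm of centre: red (225,350), green (310,290), yellow (383,235) and blue (445,185). The grey stamp (498,145) hasn't moved, and the arm is clear at z = 0.19. Handing in.

```bash
python3 -c "
from cell import *
print(sign_off())"
```

```text
the job is handed in; nothing more can be done
None
```

The job is handed in: in the last camera check before handing in, the red, green, yellow and blue stamps each stood upright in their own-colour bays, within about 3 mm of centre, and the grey stamp had not moved; no verdict came back.

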